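Load a tube rack through the top half of a split hatch

ROBOT

A 6-joint arm with a two-finger parallel gripper is mounted at the origin on the work surface. World frame = base frame: x ahead of the robot, y to its left, z up, the work surface at z = 0. Lengths are in mm, angles in rad, forces in N, time in s.
With the tool pointing down it reaches from about 275 to 1000 mm from the base axis. Payload 8.4 kg.
Tool frame: the origin (TCP) lies midway between the tips of the shut fingers; the grasp point (between the pads) lies 19 mm behind it; z points along the fingers, y is the line along which they close (so a half turn about z gives the same grasp; the last joint's range is limited). The gripper opens to 85 mm and grips with 20 to 120 N. Pads are 22 mm wide; open, the fingers measure 114 mm over their backs; the gripper's body (76 mm by 85 mm) begins 54 mm behind the grasp point. The pads swing forward as they close: fully open they stand 13 mm farther back than shut.
Start: joints at [1.225, 0.353, 1.633, -0, 1.155, -0.002], TCP at [210.665, 588.428, 194.181] pointing down, gripper open.
Joint ranges: [-2.63, 2.63], [-0.92, 2.1], [0.06, 2.66], [-1.3, 4.44], [0, 2.69], [-3.02, 3.02]. Speed limits (rad/s): [2.22, 2.22, 2.79, 3.14, 3.14, 3.14].

INTERFACE

Orientations are given as [roll, pitch, yaw] about the fixed x, y, z axes, in that order (R = Rz(yaw) Ry(pitch) Rx(roll)).
In Python, from rig import r gives the robot as it stands.
- The arm moves only by the shell command python3 -m inch 'ROWS' [OPENING] [FORCE]. ROWS is JSON, a list that holds one entry, the list of rows, each a list of 6 numbers: the shift along the tool's x, y, z scaled (see below), then the turn, a rotation vector about the tool's x, y, z scaled (see below). In form: [[[tx, ty, tz, wx, wy, wz], ...]]. A call has 1 to 8 rows; each row is the pose to reach, as a shift and turn from the pose commanded when the call began, along the tool's axes at that moment, turning the shorter way round; what a row does not reach only later rows make up. The controller multiplies each number of a shift by 20 cm and each number of a turn by pi rad. A row lasts 1/12 s, in which the tool goes at most 41.7 mm and 7.16 degrees, less where a joint would pass 70% of its speed; a pose out of reach is approached as far as the arm can. A call with a number of a shift or a turn outside -1 to 1 is refused whole. A call with a gripper value outside its range is refused whole. OPENING is the gripper's target within -1 to 1 (fully open at 1, half-way at 0, shut at -1), set as the call begins (- or left out, the last holds). The fingers move at their own pace and stop on an object; FORCE is the grip in N (left out, the last holds). Time passes only in rows, so rows that repeat a pose let the fingers close. It gives the time, the measured TCP pose, the force, the opening and the grip force at its end, in the units of the state.
- r.sense(): the state, without advancing time (a new reading comes with each control period).
- r.grab_frame(name): name is "scene" or "top"; returns the picture (420x560x3 uint8, red, green, blue); there is no depth.
- r.camera_info(name): a dict with "K" (3x3 intrinsics, pixels), "rvec" (rotation vector, rad) and "tvec" (3), from world to camera coordinates, as OpenCV has them. Camera axes: x right, y down, z forward; pixel columns grow to the right and rows downward; lengths in mm; the calibration is good to about 2 mm. A picture is of the moment at which its call begins. camera_info takes no time and is no camera call.
- r.sign_off(): hands the job in; it is judged then, once.
The state is a dict: "clock": time; "qpos": joint angles; "qvel": joint speeds; "joint_efforts": joint torques, N m; "eef_pos": TCP position; "tcp_rot": TCP orientation; "contact_force": force on the tool from outside, world axes, zero at the start; "wrist_torque": the same for the moment, N m; "opening": opening from 0.0 (shut) to 1.0 (fully open); "grasp_force": force on a finger pad.
Only numpy, scipy, OpenCV 4.12 (cv2) and the standard library are available. Lean on these libraries where they do the work, as an engineer would, in place of code of your own. Each camera call takes 0.05 s, during which the arm holds its last target. There are 200 camera calls.

TASK

The tube rack stands in the swing of the blue split hatch: lift it away, stand it upright on free bench, then swing the hatch's upper half wide open (about a right angle), leaving the lower half shut and bolted. Then take the rack again, this time best by its black end grip, and slide it, plain end first, straight into the middle of the opening, until it has just clicked the roller switch and the grip end of its base is flush with the ledge's front edge; push no further. Let go, leave the upper half wide open, never tip the rack over, and do not disturb the bottle, the foam tray or the jar.

Things in the scene. Friction and masses are not known exactly. Their poses are not given: they have to be found in the camera images.
- hatch: Fixed bench-top pass-through hatch, 240 mm wide, 130 deep, 250 tall: white frame, clear panes and roof. Origin on the bench under the middle of its front opening; x points into it (away from the robot), y to its left. Its front is a blue split door between jambs at y = +-100 mm, opening to -x: lower half z 4 to 80 mm, upper half z 88 to 248 mm. Lintel underside at z = 238 mm.
- upper_handle (a point): Steel handle of the upper half: upright round bar, 10 to 12 mm thick, about 100 mm long, 35 mm off the door's outer face, 165 mm from the hinge. This point is on the bar's axis at z = 208 mm, about 25 mm below the bar's top end, 40 mm below the door's top. Moves with the door.
- upper_hinge (a point): Point on the upright hinge axis of the upper half, at its left edge (hatch x = -15, y = +100, z = 170 mm), axes as the hatch's. The door is 198 mm wide, 15 mm thick, and sweeps all that is higher than 88 mm within 200 mm of this axis in front of the hatch (its handle reaches 35 mm beyond the face).
- upper_leaf (a joint): Angle of the upper half: 0 shut, grows as it swings towards the robot and to the left, stop at 1.75 rad. Seen from above it turns clockwise as it opens. It stays where it is left (light friction, under 1 N at the handle).
- lower_leaf (a joint): Angle of the lower half: 0 shut; held shut by its bolt (about 0.02 rad of play).
- bolt (a joint): Slide of the lower half's brass barrel bolt (about 1.5 N): 0 bolted, grows to 0.03 m as it is drawn to the left. It lies on the ledge's right end; its knob stands at hatch x = -47, y = -69 mm, 8 mm thick, top 103 mm above the bench.
- switch (a joint): Roller lever of the presence switch at the back of the shelf (red roller, 12 mm, middle line, 108 mm above the bench): 0 free, clicks at 0.10 rad, overtravelled beyond 0.38, stop 0.6. The rack meets the roller 10 mm before it is flush with the ledge edge (0.235 rad when flush; 5 mm more or less is 0.12 rad). Weak spring, under 0.5 N: the rack stays where it is left.
- ledge_edge (a point): Middle of the front top edge of the grey ledge on the lower half (hatch x = -85, y = 0, z = 80 mm), axes as the hatch's. Ledge x -85 to 0, y -100 to +100 mm, its top level with the shelf inside (x 0 to 120 mm). With the rack home, the grip end of the rack's base lies here.
- rack_home (a point): Where the middle of the rack's underside belongs: hatch x = 15, y = 0, z = 80 mm, axes as the hatch's; the rack's x axis then points along the hatch's x.
- rack_mid (a point): Loose white tube rack, eight green-capped tubes, two upright grips, about 0.24 kg; 165 mm long (x -100 to +65), 56 wide (y), 140 tall. This point: middle of the tube block, 70 mm above the underside; x points to the plain end (goes in first), away from the black end grip. Tube block x -65 to +65 mm, solid to 60 mm, caps to 94 mm above the underside; base under the black grip to x = -100 mm.
- rack_carry (a point): Orange carry grip at the middle of the rack: upright plate 12 mm thick (y), 30 mm long (x), top at 140 mm. This point is on it 122 mm above the rack's underside; axes as the rack's.
- rack_push (a point): Black end grip of the rack: upright plate 12 mm thick (y), 30 mm long (x), top at 105 mm. This point is on it 88 mm above the rack's underside, 81 mm from the rack's middle towards -x; axes as the rack's.
- amber_mid (a point): Bystander: amber glass bottle, 70 mm across, 170 mm tall, standing close behind the black end grip at the start. This point is its centre, 85 mm up.
- foam_mid (a point): Bystander: white foam tray with blue-capped tubes, 150 by 100 mm, 87 mm tall. This point is its centre, 45 mm up.
- jar_mid (a point): Bystander: clear jar with red lid, 70 mm across, 85 mm tall. This point is its centre, 42 mm up.
- rack: The same rack; origin at the middle of the underside of its tube block (70 mm below rack_mid).
- amber_bottle: The amber bottle; origin at the centre of its underside.
- foam_tray: The foam tray; origin at the centre of its underside.
- red_jar: The jar; origin at the centre of its underside.
Not all that is in view belongs to the job. Of the things that look like the rack, the middle-sized one is meant.

How it is judged (in metres and radians):
On the way, in this order (a step that is already met when the one before it is completed fails the run):
1. the rack stands upright on the bench, let go, out of the upper half's swing (horizontal distance between rack_mid and upper_hinge above 0.22 m and height (world z) of rack below 0.006 m and angle between rack's own z axis and vertical below 0.1 rad and contact force between the fingers and rack below 0.1 N and linear speed of rack below 0.03 m/s), for 0.2 s.
2. the upper half has been swung wide open (value of joint upper_leaf above 1.3 rad), for 0.2 s.
At the end, for the whole second after the job is handed in: The rack rests upright, still and let go, on ledge and shelf, within 25 mm of the middle, 0.2 rad of straight, flush with the ledge edge within about 6 mm, switch between 0.10 and 0.38 rad; upper half open over 1.25 rad; lower half shut, its bolt shot within 8 mm (value of joint upper_leaf above 1.25 rad and value of joint lower_leaf below 0.05 rad and value of joint bolt below 0.008 m and value of joint switch between 0.1 and 0.38 rad and x of rack in the frame of rack_home between -0.009 and 0.009 m and y of rack in the frame of rack_home between -0.025 and 0.025 m and z of rack in the frame of rack_home between -0.005 and 0.006 m and angle between the x axis of rack and the x axis of hatch, either way round below 0.2 rad and angle between rack's own z axis and vertical below 0.06 rad and linear speed of rack below 0.02 m/s); the robot touches nothing.
It fails at once if the switch is overtravelled (value of joint switch above 0.42 rad).
It fails at once if the lower half's bolt is drawn or the lower half opens (value of joint bolt above 0.012 m or value of joint lower_leaf above 0.08 rad).
It fails at once if the rack is tipped over (angle between rack's own z axis and vertical above 0.6 rad).
It fails at once if a bystander is disturbed (distance of any of amber_bottle, foam_tray, red_jar from where it was at the start of the episode above 0.03 m or angle between any of amber_bottle, red_jar's own z axis and vertical above 0.5 rad).
It also fails if it takes over 72 s, if anything falls off the work surface, if the arm or the gripper's body presses on something with over 40 N, if the wrist force passes 120 N, or if a joint passes its speed limit or range.

## Working session

There is one attempt and no reset: what is moved stays moved. The work goes in short steps, Python scripts to look and compute and a shell command to move; the robot and the scene stay as the last step left them, time stands still between calls to the robot, and variables do not carry over. Pictures are saved under pics/ and viewed, at most 10 in all, crops included, and the job is handed in when it is done.

```bash
mkdir -p pics; ls; python3 - <<'E'
from rig import r
import cv2,numpy as np
for n in("scene","top"):
    f=r.grab_frame(n); cv2.imwrite(f"pics/{n}0.png",f[:,:,::-1])
    c=r.camera_info(n);K=np.array(c["K"]);R=cv2.Rodrigues(np.array(c["rvec"],float))[0]
    print(n,K.tolist(),(-R.T@np.array(c["tvec"]).ravel()).round(),R.round(2).tolist())
print(r.sense())
E
```

```text
pics
scene [[393.6209257352814, 0.0, 286.7434762773124], [0.0, 393.6209257352814, 212.553596466975], [0.0, 0.0, 1.0]] [ 761.  627. 1078.] [[-0.94, 0.35, -0.0], [0.28, 0.75, -0.6], [-0.21, -0.56, -0.8]]
top [[471.9894185532206, 0.0, 279.21634575475383], [0.0, 471.9894185532206, 211.62607424088682], [0.0, 0.0, 1.0]] [ 330.  -13. 1577.] [[-0.01, -1.0, -0.02], [-0.99, 0.01, -0.13], [0.13, 0.01, -0.99]]
{'clock': 0.1, 'qpos': array([ 1.22458674e+00,  3.53569682e-01,  1.63407021e+00, -3.14987590e-05,
        1.15525774e+00, -2.41576071e-03]), 'qvel': array([-0.00111573, -0.00094467, -0.00231143, -0.00088434,  0.00020893,
       -0.00060054]), 'joint_efforts': array([-2.13193925e-03, -6.06359339e+01, -3.42823541e+01, -2.41194011e-04,
        3.86489774e-03, -3.03451566e-05]), 'eef_pos': array([210.51279194, 587.94809841, 193.53809421]), 'tcp_rot': array([-3.14028761e+00,  2.56489714e-05,  2.79781158e+00]), 'contact_force': array([ 0.51761254, -0.48434928,  0.08029323]), 'wrist_torque': array([-0.06238294, -0.02859643, -0.03797216]), 'grasp_force': 0.0, 'opening': 0.9993765100153682}
```

View pics/scene0.png

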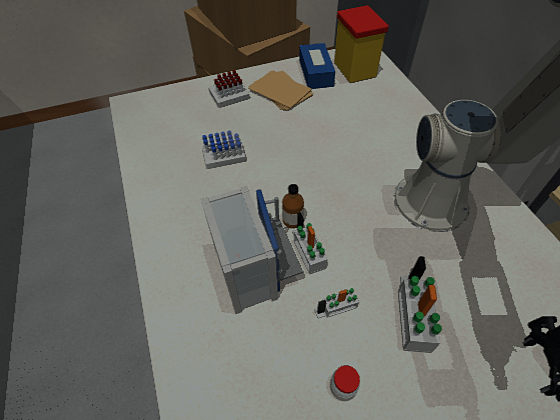

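View pics/top0.png

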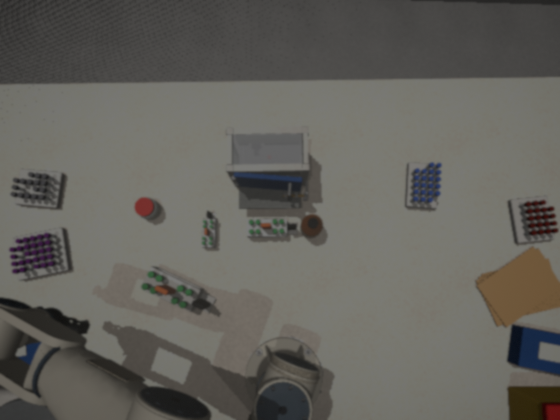

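The pictures show three rack lookalikes in the top view: a small one at (209,230), a large one at (175,290) and the middle-sized one at (270,228). The middle-sized one stands in front of the hatch with the amber bottle at (312,226) behind its black grip, so it's the one meant. I'll check it in a close crop.

```bash
cat > h.py <<'E'
from rig import r
import cv2,numpy as np
from scipy.spatial.transform import Rotation as Ro
def cam(n):
    c=r.camera_info(n);return np.array(c["K"]),np.array(c["rvec"],float),np.array(c["tvec"],float).ravel()
def unp(n,uv,z):
    K,rv,t=cam(n);R=cv2.Rodrigues(rv)[0];C=-R.T@t
    d=R.T@np.linalg.inv(K)@np.array([uv[0],uv[1],1.]);return C+d*(z-C[2])/d[2]
def prj(n,P):
    K,rv,t=cam(n);return cv2.projectPoints(np.array(P,float).reshape(-1,3),rv,t,K,None)[0].reshape(-1,2)
def crop(n,u0,v0,w,h,s,name,pts=None):
    f=np.ascontiguousarray(r.grab_frame(n)[:,:,::-1])
    g=cv2.resize(f[v0:v0+h,u0:u0+w],None,fx=s,fy=s,interpolation=cv2.INTER_CUBIC)
    if pts is not None:
        for p in prj(n,pts): cv2.circle(g,(int((p[0]-u0+.5)*s),int((p[1]-v0+.5)*s)),3,(255,0,255),1)
    cv2.imwrite("pics/"+name,g); return g
def rows(target,yaw,roll=np.pi,pitch=0):
    "shift & turn (scaled) from present pose to target"
    s=r.sense();R=Ro.from_euler('xyz',s['tcp_rot']);T=Ro.from_euler('xyz',[roll,pitch,yaw])
    print('pos',s['eef_pos'].round(1),'rot',s['tcp_rot'].round(3),'t',round(s['clock'],2))
    print('shift',(R.inv().apply(np.array(target)-s['eef_pos'])/200).round(3),'turn',((R.inv()*T).as_rotvec()/np.pi).round(3))
E
python3 - <<'E'
from h import *
a=crop("top",220,120,110,130,4,"c1.png")
b=crop("scene",190,175,150,150,4,"x.png")
h=np.zeros((600,800,3),np.uint8);h[:520,:440]=cv2.resize(a,(440,520));b=cv2.resize(b,(360,360));h[:360,440:]=b
cv2.imwrite("pics/c2.png",h)
E
```

```text
(no output)
```

View pics/c2.png

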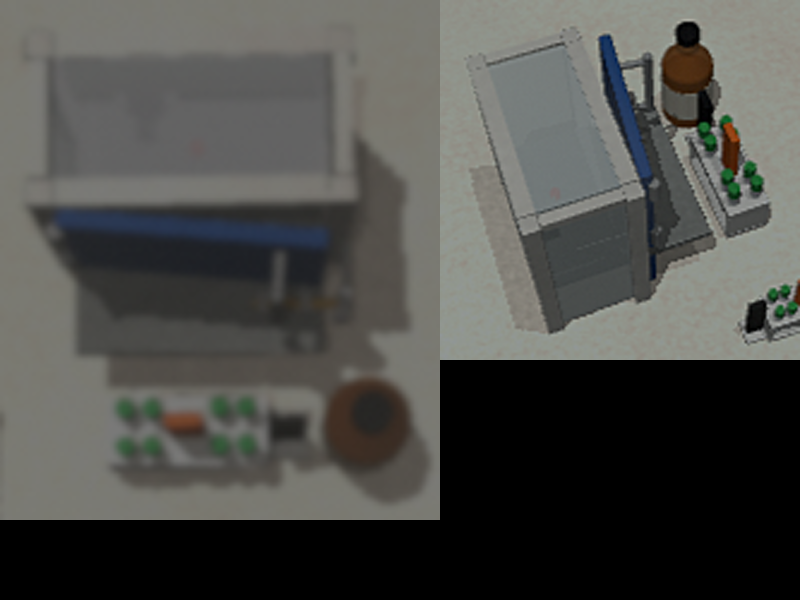

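```bash
python3 - <<'E'
from h import *
def c(x,y,z): 
    p=unp("top",(220+x/4-.4,120+y/4-.4),z);return p[:2].round(1)
for n,a in dict(ledL=(78,353,80),ledR=(327,352,80),roofFL=(26,203,250),roofFR=(357,203,250),roofBL=(26,35,250),roofBR=(355,28,250),orange=(183,417,140),black=(289,420,105),bot=(372,410,170),c1=(125,408,94),c2=(247,407,94),c3=(125,446,94),c4=(247,446,94),doorL=(60,212,248),doorR=(328,228,248),hand=(280,252,233),knob=(322,300,103)).items(): print(n,c(*a))
print('jar',unp("top",(146,207),85).round(),'small',unp("top",(209,230),60).round(),'large',unp("top",(178,288),60).round())
E
```

```text
ledL [537.8 137. ]
ledR [536.7 -62.5]
roofFL [623.3 157.8]
roofFR [620.7 -79.8]
roofBL [747.9 158.6]
roofBR [750.2 -80.4]
orange [479.2  50.4]
black [479.7 -31.1]
bot [480.1 -92.5]
c1 [491.6  98.3]
c2 [491.5   1.8]
c3 [461.4  98.3]
c4 [460.6   2. ]
doorL [616.9 133.5]
doorR [603.1 -58.8]
hand [588.9 -24.4]
knob [575.  -58.3]
jar [543. 435.  85.] small [469. 236.  60.] large [285. 333.  60.]
```

Measured: hatch origin about (622, 38) with yaw near 0, hinge about (607, 138), door ajar by about 0.07 rad. Rack middle is about (478, 50) with its x axis along world +y, and the bottle is at (480, -92). Caps about 97 mm apart, ledge 199 mm wide and roof 238 mm wide all fit the given sizes. Next I move above the orange grip.

```bash
python3 -c "
from h import *
rows([478,50,280],np.pi/2)"
```

```text
pos [210.6 588.1 193.7] rot [-3.141 -0.     2.798] t 0.2
shift [-2.166 -2.083 -0.43 ] turn [-0.     0.     0.391]
```

```bash
python3 -m inch '[[[0,0,-0.2,0,0,0],[0,0,-0.43,0,0,0],[-1,-0.96,-0.43,0,0,0],[-1,-0.96,-0.43,0,0,0],[-1,-0.96,-0.43,0,0,0],[-1,-0.96,-0.43,0,0,0],[-1,-0.96,-0.43,0,0,0],[-1,-0.96,-0.43,0,0,0]]]' 0.2
python3 -m inch '[[[-1,-0.96,0,0,0,0],[-1,-0.96,0,0,0,0],[-1,-0.96,0,0,0,0],[-1,-0.96,0,0,0,0],[-1,-0.96,0,0,0,0],[-1,-0.96,0,0,0,0],[-1,-0.96,0,0,0,0],[-1,-0.96,0,0,0,0]]]'
python3 -m inch '[[[0,0,0,0,0,0.2],[0,0,0,0,0,0.2],[0,0,0,0,0,0.2],[0,0,0,0,0,0.2],[0,0,0,0,0,0.2],[0,0,0,0,0,0.2],[0,0,0,0,0,0.2],[0,0,0,0,0,0.2]]]'
python3 -c "
from h import *
rows([478,50,180],np.pi/2)"
```

```text
clock: 0.87
eef_pos: [322.4, 362.8, 279.7]
tcp_rot: [3.142, 0.0, 2.798]
contact_force: [1.6, -0.9, 0.3]
opening: 0.601
grasp_force: 0.0
clock: 1.53
eef_pos: [447.4, 112.4, 279.8]
tcp_rot: [-3.14, 0.001, 2.794]
contact_force: [-0.3, -0.0, -0.3]
opening: 0.599
grasp_force: 0.0
clock: 2.2
eef_pos: [445.5, 116.8, 279.7]
tcp_rot: [-3.142, -0.0, 2.174]
contact_force: [0.1, -0.0, 0.3]
opening: 0.599
grasp_force: 0.0
pos [445.5 116.8 279.7] rot [-3.142 -0.     2.174] t 2.2
shift [-0.367 -0.055  0.498] turn [-0.    -0.     0.192]
```

```bash
python3 -m inch '[[[-0.367,-0.055,0.25,0,0,0.192],[-0.367,-0.055,0.4,0,0,0.192],[-0.367,-0.055,0.5,0,0,0.192],[-0.367,-0.055,0.5,0,0,0.192],[-0.367,-0.055,0.5,0,0,0.192],[-0.367,-0.055,0.5,0,0,0.192],[-0.367,-0.055,0.5,0,0,0.192]]]'
python3 - <<'E'
from h import *
P=[[478,50,140],[478,50,180]]
a=crop("top",220,150,110,100,4,"y.png");b=crop("scene",270,180,90,90,4,"x.png")
h=np.zeros((400,800,3),np.uint8);h[:400,:440]=a;h[:360,440:]=b;cv2.imwrite("pics/c3.png",h)
rows([478,50,103],np.pi/2)
E
```

```text
clock: 2.78
eef_pos: [478.1, 49.7, 179.8]
tcp_rot: [3.142, -0.0, 1.572]
contact_force: [0.5, 0.3, 0.3]
opening: 0.601
grasp_force: 0.0
pos [478.3  49.9 180.2] rot [ 3.141 -0.     1.571] t 2.88
shift [ 0.    -0.002  0.386] turn [ 0. -0.  0.]
```

View pics/c3.png

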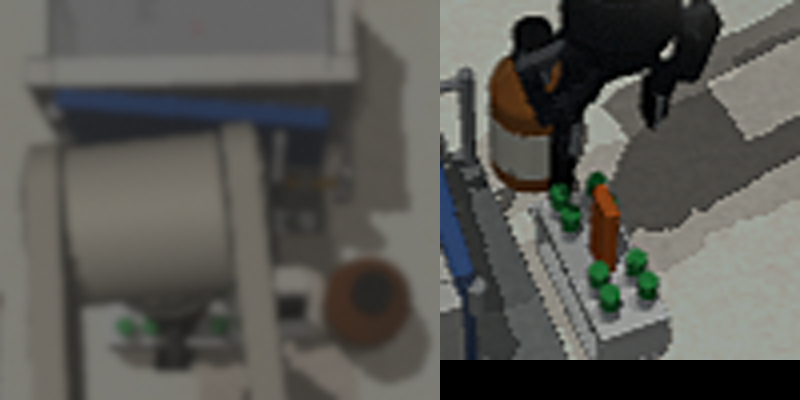

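The fingers stand astride the orange plate: its top is at about crop (605,190), between the fingertips at (565,180) and (650,120). I descend and grip.

```bash
python3 -m inch '[[[0,0,0.1,0,0,0],[0,0,0.2,0,0,0],[0,0,0.3,0,0,0],[0,0,0.38,0,0,0],[0,0,0.38,0,0,0]]]'
python3 -m inch '[[[0,0,0,0,0,0],[0,0,0,0,0,0],[0,0,0,0,0,0],[0,0,0,0,0,0],[0,0,0,0,0,0],[0,0,0,0,0,0]]]' -1 40
python3 -m inch '[[[0,0,-0.05,0,0,0],[0,0,-0.1,0,0,0],[0,0,-0.15,0,0,0],[0,0,-0.2,0,0,0],[0,0,-0.25,0,0,0],[0,0,-0.25,0,0,0]]]'
python3 -c "
from h import *
rows([365,-150,300],0)"
```

```text
clock: 3.3
eef_pos: [476.2, 49.8, 101.7]
tcp_rot: [-3.138, 0.0, 1.57]
contact_force: [-0.3, 0.1, 0.3]
opening: 0.601
grasp_force: 0.0
clock: 3.8
eef_pos: [478.3, 49.7, 104.3]
tcp_rot: [3.141, -0.0, 1.566]
contact_force: [-0.2, -0.1, -1.2]
opening: -0.004
grasp_force: 0.0
clock: 4.3
eef_pos: [479.5, 49.8, 156.4]
tcp_rot: [3.138, -0.0, 1.566]
contact_force: [0.3, 0.2, 0.3]
opening: 0.003
grasp_force: 0.0
pos [479.5  49.8 156.4] rot [ 3.138 -0.     1.566] t 4.3
shift [-1.001 -0.565 -0.721] turn [ 0.001 -0.001  0.499]
```

```bash
python3 - <<'E'
from h import *
a=crop("top",220,150,110,100,4,"y.png");b=crop("scene",270,180,90,90,4,"x.png")
h=np.zeros((400,800,3),np.uint8);h[:400,:440]=a;h[:360,440:]=b;cv2.imwrite("pics/c4.png",h)
E
```

```text
(no output)
```

View pics/c4.png

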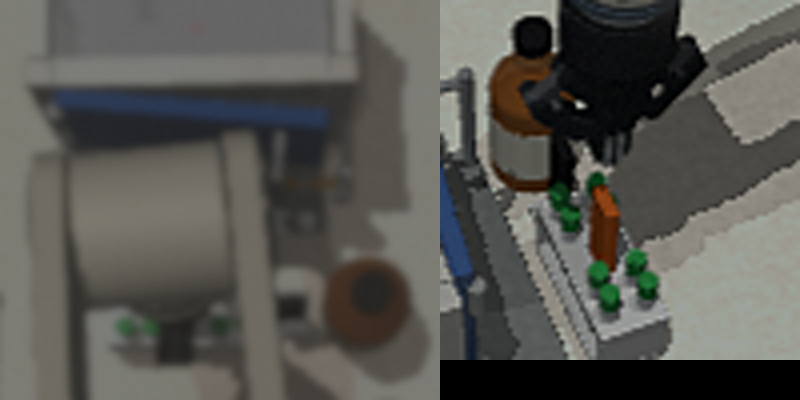

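```bash
python3 - <<'E'
from h import *
def s(x,y,z): return unp("scene",(270+(x-440)/4-.4,180+y/4-.4),z).round(1)
print('orange top',s(609,192,140),s(609,192,120),'near',s(614,205,140),'far',s(600,184,140))
print('tip',s(617,163,156), prj("scene",r.sense()['eef_pos']), prj("scene",[478,50,140]), prj("top",[478,50,140]))
# triangulate
def tri(a,b):
    P=[]
    for n in("top","scene"):
        K,rv,t=cam(n);P.append(K@np.c_[cv2.Rodrigues(rv)[0],t])
    X=cv2.triangulatePoints(P[0],P[1],np.array(a,float),np.array(b,float)).ravel();return (X[:3]/X[3]).round(1)
print(tri((220+183/4-.4,120+417/4-.4),(270+167/4-.4,180+192/4-.4)))
E
```

```text
orange top [471.4  46.2 140. ] [465.2  33.8 120. ] near [472.4  58.  140. ] far [474.8  37.4 140. ]
tip [461.2  34.8 156. ] [[310.31139504 226.37361413]] [[310.23766148 229.271996  ]] [[265.47672619 224.24536582]]
[477.2  50.6 149.5]
```

The shut fingers missed the plate, and in the picture they end higher than the reported TCP projects (about (617,163) seen, (603,188) expected). I check with markers.

```bash
python3 - <<'E'
from h import *
p=r.sense()['eef_pos'];print(p,r.sense()['opening'])
b=crop("scene",275,170,66,74,8,"c5.png",[p,p+[0,0,20],p+[0,0,35],[478,65,140],[478,35,140],[478,115,0]])
E
```

```text
[478.32375535  49.68639085 154.38913481] -0.0036171641175531226
```

View pics/c5.png

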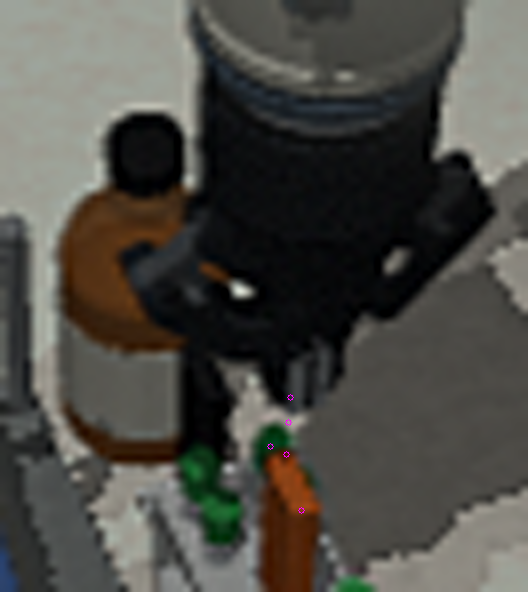

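```bash
python3 - <<'E'
from h import *
for z in(0,40,80): 
    P=[210.5,588,193.5+z];print(z,prj("top",P).round(1),prj("scene",P).round(1))
for z in(160,200,240): print(unp("top",(263.6,236),z).round())
a=cv2.imread("pics/top0.png")[285:345,40:110];b=cv2.imread("pics/scene0.png")[300:400,500:560]
h=np.zeros((600,800,3),np.uint8);h[:360,:420]=cv2.resize(a,None,fx=6,fy=6);h[:600,430:790]=cv2.resize(b,None,fx=6,fy=6)
cv2.imwrite("pics/c6.png",cv2.convertScaleAbs(h,alpha=1.8))
E
```

```text
0 [[ 79.1 316.1]] [[522.7 373.2]]
40 [[ 72.9 317.4]] [[532.  367.9]]
80 [[ 66.3 318.8]] [[542.  362.2]]
[440.  55. 160.]
[437.  53. 200.]
[434.  51. 240.]
```

View pics/c6.png

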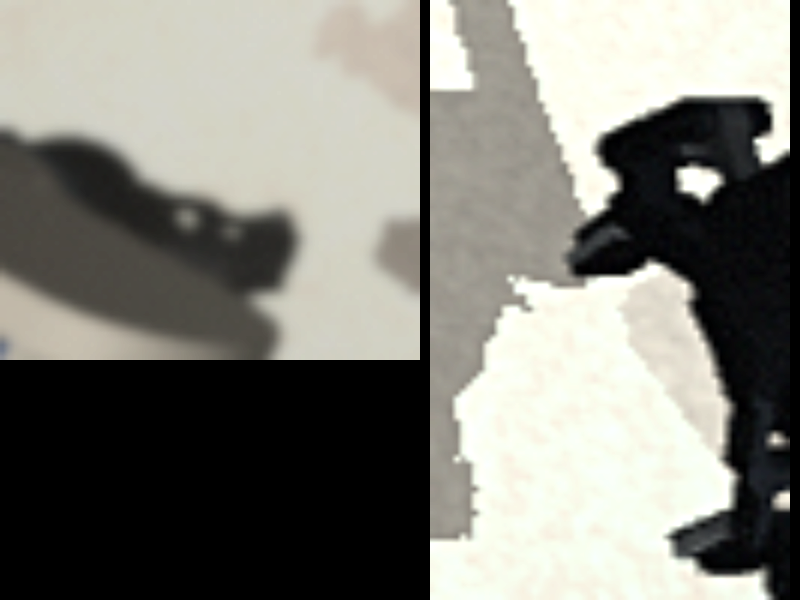

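The start picture agrees: the open tips' midpoint is at (532,367), which matches 30 to 40 mm behind the reported TCP. The real tips lie about 30 mm behind the reading along the tool. A reported z of about 75 is safe either way, since the plate's flanks are free of caps and solid only to 60 mm.

```bash
python3 -m inch '[[[0,0,0,0,0,0],[0,0,0,0,0,0],[0,0,0,0,0,0],[0,0,0,0,0,0]]]' 0.2
python3 -m inch '[[[0,0,0.1,0,0,0],[0,0,0.2,0,0,0],[0,0,0.3,0,0,0],[0,0,0.35,0,0,0],[0,0,0.39,0,0,0],[0,0,0.39,0,0,0]]]'
python3 -m inch '[[[0,0,0,0,0,0],[0,0,0,0,0,0],[0,0,0,0,0,0],[0,0,0,0,0,0],[0,0,0,0,0,0],[0,0,0,0,0,0]]]' -1 40
```

```text
clock: 4.78
eef_pos: [477.7, 49.6, 153.4]
tcp_rot: [-3.141, 0.0, 1.566]
contact_force: [0.4, 0.3, -0.1]
opening: 0.56
grasp_force: 0.0
clock: 5.28
eef_pos: [477.1, 49.6, 74.5]
tcp_rot: [-3.139, 0.0, 1.566]
contact_force: [-0.5, 0.5, -0.4]
opening: 0.597
grasp_force: 0.0
clock: 5.78
eef_pos: [478.5, 49.7, 76.6]
tcp_rot: [3.14, -0.0, 1.566]
contact_force: [-0.7, 0.9, 6.0]
opening: 0.132
grasp_force: 41.0
```

```bash
python3 -m inch '[[[0,0,-0.05,0,0,0],[0,0,-0.15,0,0,0],[0,0,-0.3,0,0,0],[0,0,-0.45,0,0,0],[0,0,-0.6,0,0,0],[0,0,-0.75,0,0,0],[0,0,-0.9,0,0,0],[0,0,-0.97,0,0,0]]]'
python3 -m inch '[[[-0.1,-0.06,0,0,0,0],[-0.25,-0.14,0,0,0,0],[-0.4,-0.22,0,0,0,0],[-0.55,-0.3,0,0,0,0],[-0.7,-0.38,0,0,0,0],[-0.85,-0.46,0,0,0,0],[-0.95,-0.53,0,0,0,0],[-1,-0.56,0,0,0,0]]]'
python3 -m inch '[[[0,0,0,0,0,0.035],[0,0,0,0,0,0.07],[0,0,0,0,0,0.105],[0,0,0,0,0,0.14],[0,0,0,0,0,0.175],[0,0,0,0,0,0.21],[0,0,0,0,0,0.24],[0,0,0,0,0,0.25]]]'
python3 -m inch '[[[0,0,0,0,0,0.035],[0,0,0,0,0,0.07],[0,0,0,0,0,0.105],[0,0,0,0,0,0.14],[0,0,0,0,0,0.175],[0,0,0,0,0,0.21],[0,0,0,0,0,0.24],[0,0,0,0,0,0.25]]]'
python3 - <<'E'
from h import *
rows([365,-150,77],0)
a=crop("top",220,120,180,190,3,"c7.png")
E
```

```text
clock: 6.45
eef_pos: [479.1, 49.7, 274.2]
tcp_rot: [3.137, -0.0, 1.566]
contact_force: [0.8, 0.9, -1.6]
opening: 0.131
grasp_force: 39.8
clock: 7.12
eef_pos: [362.8, -151.6, 270.2]
tcp_rot: [-3.141, 0.001, 1.565]
contact_force: [-0.2, 0.9, -2.5]
opening: 0.132
grasp_force: 39.9
clock: 7.78
eef_pos: [364.6, -149.7, 270.2]
tcp_rot: [-3.142, 0.0, 0.775]
contact_force: [-0.0, -1.3, -2.0]
opening: 0.136
grasp_force: 39.9
clock: 8.45
eef_pos: [364.6, -149.7, 270.2]
tcp_rot: [3.142, -0.0, -0.01]
contact_force: [-0.1, -0.1, -2.6]
opening: 0.13
grasp_force: 39.9
pos [ 364.6 -149.7  270.2] rot [ 3.142 -0.    -0.01 ] t 8.45
shift [0.002 0.002 0.966] turn [ 0.    -0.    -0.003]
```

View pics/c7.png

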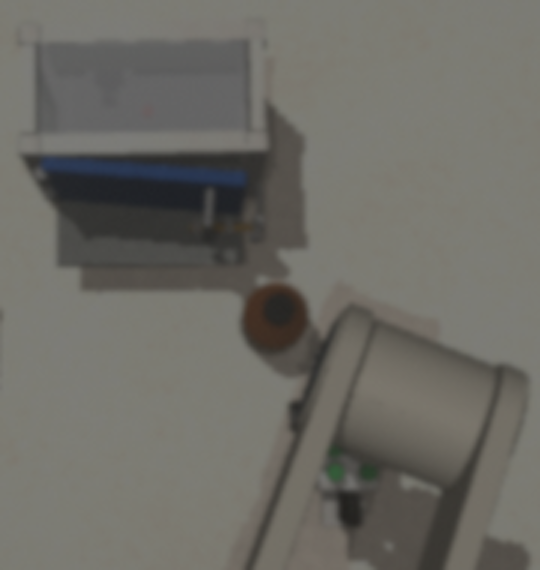

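The rack hangs upright with its black grip towards the robot at crop (350,508), clear of the bottle at (275,315). I set it down.

```bash
python3 -m inch '[[[0,0,0.12,0,0,0],[0,0,0.28,0,0,0],[0,0,0.44,0,0,0],[0,0,0.6,0,0,0],[0,0,0.76,0,0,0],[0,0,0.86,0,0,0],[0,0,0.92,0,0,0],[0,0,0.92,0,0,0]]]'
python3 -m inch '[[[0,0,0.015,0,0,0],[0,0,0.03,0,0,0],[0,0,0.045,0,0,0],[0,0,0.05,0,0,0],[0,0,0.05,0,0,0]]]'
```

```text
clock: 9.17
eef_pos: [363.1, -149.1, 83.9]
tcp_rot: [-3.14, 0.004, -0.003]
contact_force: [-0.6, 0.6, -2.1]
opening: 0.132
grasp_force: 39.8
clock: 9.58
eef_pos: [366.3, -150.2, 76.6]
tcp_rot: [3.141, -0.002, -0.004]
contact_force: [1.5, 0.3, 3.4]
opening: 0.131
grasp_force: 40.7
```

```bash
python3 -m inch '[[[0,0,0,0,0,0],[0,0,0,0,0,0],[0,0,0,0,0,0],[0,0,0,0,0,0],[0,0,0,0,0,0]]]' 0.2
python3 -m inch '[[[0,0,-0.1,0,0,0],[0,0,-0.25,0,0,0],[0,0,-0.4,0,0,0],[0,0,-0.6,0,0,0],[0,0,-0.8,0,0,0],[0,0,-1,0,0,0],[0,0,-1,0,0,0]]]'
python3 - <<'E'
from h import *
s=r.sense();print(s['contact_force'])
crop("scene",190,150,200,150,4,"c8.png")
rows([520,-20,280],0)
E
```

```text
clock: 10.0
eef_pos: [365.0, -149.8, 75.8]
tcp_rot: [3.142, 0.0, -0.004]
contact_force: [0.5, 0.0, -0.3]
opening: 0.6
grasp_force: 0.0
clock: 10.58
eef_pos: [368.5, -151.3, 283.1]
tcp_rot: [3.137, -0.01, -0.004]
contact_force: [1.2, -1.2, 1.2]
opening: 0.603
grasp_force: 0.0
[ 1.16023455 -1.19243089  1.17033749]
pos [ 367.3 -150.8  279.7] rot [ 3.139 -0.007 -0.004] t 10.63
shift [ 0.761 -0.657  0.002] turn [ 0.001 -0.002 -0.001]
```

View pics/c8.png

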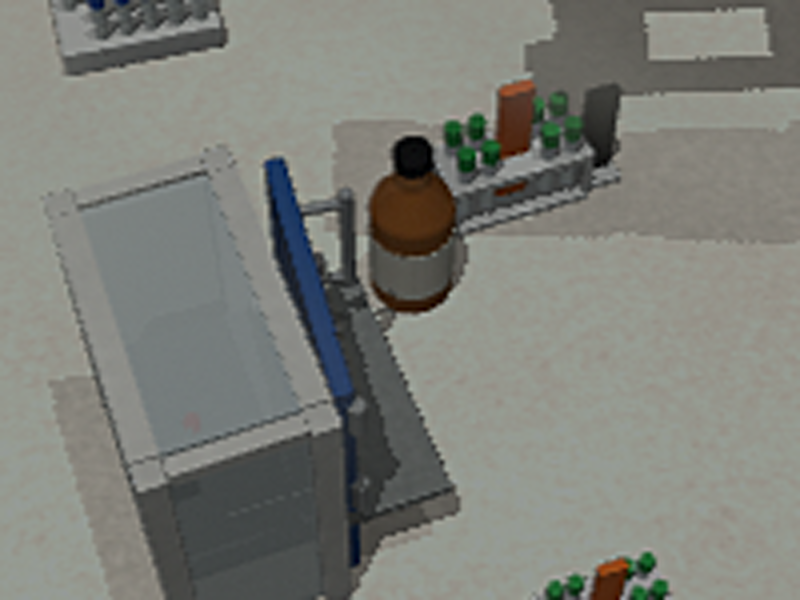

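The rack stands upright behind the bottle. The handle bar's top is at crop (347,192), i.e. scene pixel (276.4,197.6). I compute its position and go there with yaw π so the last joint has room for the swing.

```bash
python3 - <<'E'
from h import *
print(unp("scene",(276.4,197.6),233).round(1), unp("top",(289.2,195),233).round(1))
for a in(0.04,.07,.1):
  for d in (50,42.5,35):
    x=607-d*np.cos(a)-165*np.sin(a);y=138-165*np.cos(a)+d*np.sin(a);print(a,d,round(x),round(y),prj("scene",[x,y,233]).round(1),prj("top",[x,y,233]).round(1))
print(r.sense()['qpos'].round(2))
E
python3 -m inch '[[[0,0,0,0,0,-0.15],[0,0,0,0,0,-0.3],[0,0,0,0,0,-0.3],[0,0,0,0,0,-0.3],[0,0,0,0,0,-0.3],[0,0,0,0,0,-0.3],[0,0,0,0,0,-0.3],[0,0,0,0,0,-0.3]]]' 0.2
python3 -m inch '[[[0,0,0,0,0,-0.3],[0,0,0,0,0,-0.3],[0,0,0,0,0,-0.3],[0,0,0,0,0,-0.3],[0,0,0,0,0,-0.3],[0,0,0,0,0,-0.3],[0,0,0,0,0,-0.3],[0,0,0,0,0,-0.3]]]'
python3 -c "
from h import *
print(r.sense()['qpos'].round(2))
rows([520,-25,290],np.pi)"
```

```text
[553.  -23.2 233. ] [552.5 -22.9 233. ]
0.04 50 550 -25 [[277.1 196.9]] [[289.9 195.7]]
0.04 42.5 558 -25 [[274.5 197.6]] [[290.  193.1]]
0.04 35 565 -25 [[271.9 198.2]] [[290.1 190.6]]
0.07 50 546 -23 [[278.9 196.9]] [[289.3 197.4]]
0.07 42.5 553 -24 [[276.3 197.5]] [[289.5 194.8]]
0.07 35 561 -24 [[273.7 198.1]] [[289.6 192.3]]
0.1 50 541 -21 [[280.8 196.9]] [[288.7 199. ]]
0.1 42.5 548 -22 [[278.2 197.5]] [[288.9 196.5]]
0.1 35 556 -23 [[275.5 198. ]] [[289.1 193.9]]
[-0.39 -0.11  1.97 -0.    1.27  1.18]
clock: 11.3
eef_pos: [364.3, -149.5, 274.4]
tcp_rot: [-3.139, 0.001, 0.945]
contact_force: [0.1, -1.1, 0.6]
opening: 0.6
grasp_force: 0.0
clock: 11.97
eef_pos: [364.3, -149.5, 274.4]
tcp_rot: [-3.14, -0.001, 1.887]
contact_force: [-0.5, 0.4, -0.6]
opening: 0.599
grasp_force: 0.0
[-0.39 -0.1   1.98 -0.    1.27 -0.71]
pos [ 364.3 -149.5  274.4] rot [-3.140e+00 -1.000e-03  1.887e+00] t 11.97
shift [ 0.349  0.934 -0.079] turn [-0.    -0.001 -0.399]
```

```bash
python3 -m inch '[[[0.3,0.8,-0.08,0,0,-0.05],[0.3,0.8,-0.08,0,0,-0.3],[0.3,0.8,-0.08,0,0,-0.3],[0.3,0.8,-0.08,0,0,-0.3],[0.3,0.8,-0.08,0,0,-0.3],[0.3,0.8,-0.08,0,0,-0.3],[0.3,0.8,-0.08,0,0,-0.3],[0.3,0.8,-0.08,0,0,-0.3]]]'
python3 -c "
from h import *
rows([553,-24,260],3.07)"
```

```text
clock: 12.63
eef_pos: [498.5, -43.5, 290.0]
tcp_rot: [-3.141, -0.003, 2.831]
contact_force: [-0.1, -0.6, 0.5]
opening: 0.597
grasp_force: 0.0
pos [498.5 -43.5 290. ] rot [-3.141e+00 -3.000e-03  2.831e+00] t 12.63
shift [-0.23   0.176  0.149] turn [-0.    -0.001 -0.076]
```

```bash
python3 -m inch '[[[-0.12,0.09,0,0,0,-0.038],[-0.23,0.176,0.05,0,0,-0.076],[-0.23,0.176,0.15,0,0,-0.076],[-0.23,0.176,0.15,0,0,-0.076],[-0.23,0.176,0.15,0,0,-0.076]]]'
python3 - <<'E'
from h import *
rows([553,-24,160],3.07)
crop("scene",235,130,90,110,5,"c9.png")
E
```

```text
clock: 13.05
eef_pos: [552.1, -24.8, 259.6]
tcp_rot: [-3.141, -0.005, 3.061]
contact_force: [-0.2, -0.3, -0.2]
opening: 0.597
grasp_force: 0.0
pos [552.1 -24.8 259.6] rot [-3.141 -0.005  3.061] t 13.05
shift [-0.006  0.005  0.498] turn [-0.    -0.002 -0.003]
```

View pics/c9.png

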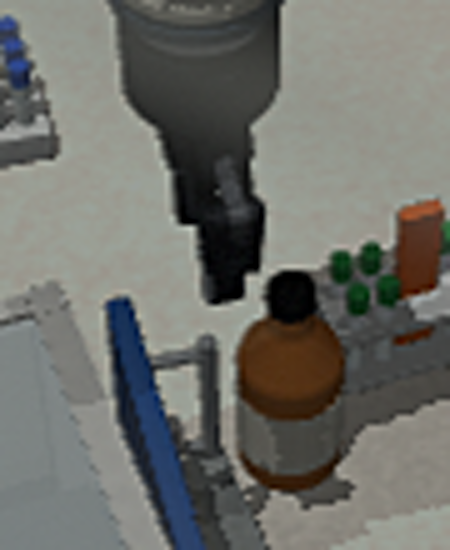

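The tips (225,300) are lined up over the bar top (207,340). I descend, grip lightly and start the swing.

```bash
python3 -m inch '[[[0,0,0.12,0,0,0],[0,0,0.25,0,0,0],[0,0,0.4,0,0,0],[0,0,0.5,0,0,0],[0,0,0.5,0,0,0]]]'
python3 -m inch '[[[0,0,0,0,0,0],[0,0,0,0,0,0],[0,0,0,0,0,0],[0,0,0,0,0,0],[0,0,0,0,0,0],[0,0,0,0,0,0]]]' -1 20
python3 - <<'E'
from h import *
s=r.sense();R=Ro.from_euler('xyz',s['tcp_rot']);p=s['eef_pos']
# incremental arc in tool axes (each call of 20 deg, 8 rows) - same for each call as tool turns along
H=np.array([607,138,p[2]])
for d in (2.5,5,7.5,10,12.5,15,17.5,20,40):
    Q=Ro.from_euler('z',-d,degrees=True);q=H+Q.apply(p-H)
    print(d,(R.inv().apply(q-p)/200).round(3),((R.inv()*Q*R).as_rotvec()/np.pi).round(3))
E
```

```text
clock: 13.52
eef_pos: [550.9, -25.1, 158.8]
tcp_rot: [-3.141, -0.006, 3.061]
contact_force: [-0.6, -1.2, -0.3]
opening: 0.599
grasp_force: 0.0
clock: 14.02
eef_pos: [556.6, -22.0, 164.1]
tcp_rot: [3.137, 0.006, 3.061]
contact_force: [5.2, 15.6, -1.0]
opening: 0.125
grasp_force: 24.0
2.5 [ 0.035  0.009 -0.   ] [ 0.    -0.     0.014]
5 [ 0.071  0.019 -0.   ] [ 0.    -0.     0.028]
7.5 [ 0.105  0.031 -0.   ] [ 0.    -0.     0.042]
10 [ 0.139  0.045 -0.001] [ 0.    -0.     0.056]
12.5 [ 0.173  0.06  -0.001] [ 0.    -0.     0.069]
15 [ 0.205  0.076 -0.001] [ 0.    -0.     0.083]
17.5 [ 0.237  0.094 -0.001] [ 0.001 -0.     0.097]
20 [ 0.268  0.113 -0.001] [ 0.001 -0.001  0.111]
40 [ 0.482  0.311 -0.001] [ 0.001 -0.001  0.222]
```

```bash
python3 -m inch '[[[0.035,0.009,0,0,0,0.014],[0.071,0.019,0,0,0,0.028],[0.105,0.031,0,0,0,0.042],[0.139,0.045,0,0,0,0.056],[0.173,0.06,0,0,0,0.069],[0.205,0.076,0,0,0,0.083],[0.237,0.094,0,0,0,0.097],[0.268,0.113,0,0,0,0.111]]]'
python3 -m inch '[[[0.035,0.009,0,0,0,0.014],[0.071,0.019,0,0,0,0.028],[0.105,0.031,0,0,0,0.042],[0.139,0.045,0,0,0,0.056],[0.173,0.06,0,0,0,0.069],[0.205,0.076,0,0,0,0.083],[0.237,0.094,0,0,0,0.097],[0.268,0.113,0,0,0,0.111]]]'
python3 - <<'E'
from h import *
s=r.sense();p=s['eef_pos'];print(np.hypot(607-p[0],138-p[1]),np.hypot(165,42.5))
E
```

```text
clock: 14.68
eef_pos: [505.6, 4.1, 164.1]
tcp_rot: [3.135, 0.006, 2.71]
contact_force: [9.7, 11.9, -2.9]
opening: 0.119
grasp_force: 23.9
clock: 15.35
eef_pos: [466.0, 45.9, 164.1]
tcp_rot: [3.135, 0.004, 2.362]
contact_force: [7.8, 4.3, -2.1]
opening: 0.118
grasp_force: 23.8
168.40454056062325 170.38559211388738
```

Following well with small forces. Two more 20° steps.

```bash
python3 -m inch '[[[0.035,0.009,0,0,0,0.014],[0.071,0.019,0,0,0,0.028],[0.105,0.031,0,0,0,0.042],[0.139,0.045,0,0,0,0.056],[0.173,0.06,0,0,0,0.069],[0.205,0.076,0,0,0,0.083],[0.237,0.094,0,0,0,0.097],[0.268,0.113,0,0,0,0.111]]]'
python3 -m inch '[[[0.035,0.009,0,0,0,0.014],[0.071,0.019,0,0,0,0.028],[0.105,0.031,0,0,0,0.042],[0.139,0.045,0,0,0,0.056],[0.173,0.06,0,0,0,0.069],[0.205,0.076,0,0,0,0.083],[0.237,0.094,0,0,0,0.097],[0.268,0.113,0,0,0,0.111]]]'
python3 - <<'E'
from h import *
s=r.sense();p=s['eef_pos'];a=np.arctan2(p[1]-138,p[0]-607);a0=np.arctan2(-165,-42.5);print('door',(a0-a)%(2*np.pi),s['qpos'].round(2))
E
```

```text
clock: 16.02
eef_pos: [442.6, 99.2, 164.1]
tcp_rot: [3.137, 0.001, 2.013]
contact_force: [2.7, 0.9, 3.6]
opening: 0.12
grasp_force: 24.1
clock: 16.68
eef_pos: [438.6, 157.4, 164.0]
tcp_rot: [3.139, -0.001, 1.665]
contact_force: [-3.5, 1.6, 8.4]
opening: 0.117
grasp_force: 24.4
door 1.4331732201786709 [0.34 0.14 2.   0.   1.01 0.25]
```

```bash
python3 -m inch '[[[0.035,0.009,0,0,0,0.014],[0.071,0.019,0,0,0,0.028],[0.105,0.031,0,0,0,0.042],[0.105,0.031,0,0,0,0.042],[0.105,0.031,0,0,0,0.042]]]'
python3 -m inch '[[[0,0,0,0,0,0],[0,0,0,0,0,0],[0,0,0,0,0,0],[0,0,0,0,0,0]]]' 0.2
python3 -m inch '[[[0,0,-0.1,0,0,0],[0,0,-0.25,0,0,0],[0,0,-0.45,0,0,0],[0,0,-0.65,0,0,0],[0,0,-0.65,0,0,0],[0,0,-0.65,0,0,0]]]'
python3 - <<'E'
from h import *
rows([300,-100,294],0)
rows([300,-100,294],np.pi)
g=crop("top",150,100,250,220,3,"d1.png")
E
```

```text
clock: 17.1
eef_pos: [442.4, 179.2, 164.0]
tcp_rot: [3.14, -0.002, 1.535]
contact_force: [-6.2, 1.3, 10.5]
opening: 0.118
grasp_force: 24.5
clock: 17.43
eef_pos: [442.4, 178.0, 162.2]
tcp_rot: [3.141, -0.0, 1.535]
contact_force: [-0.0, 0.2, 0.8]
opening: 0.601
grasp_force: 0.0
clock: 17.93
eef_pos: [443.5, 178.5, 294.3]
tcp_rot: [3.137, -0.002, 1.535]
contact_force: [0.1, -0.2, -0.3]
opening: 0.597
grasp_force: 0.0
pos [443.5 178.5 294.3] rot [ 3.137e+00 -2.000e-03  1.535e+00] t 17.93
shift [-1.417 -0.667 -0.004] turn [ 0.001 -0.002  0.489]
pos [443.5 178.5 294.3] rot [ 3.137e+00 -2.000e-03  1.535e+00] t 17.93
shift [-1.417 -0.667 -0.004] turn [ 0.002  0.001 -0.511]
```

```bash
cat > det.py <<'E'
from h import *
def blobs(n,box,lo,hi,mn=6):
    f=r.grab_frame(n);u0,v0,u1,v1=box;g=cv2.cvtColor(f[v0:v1,u0:u1],cv2.COLOR_RGB2HSV)
    m=cv2.inRange(g,np.array(lo),np.array(hi));k,_,st,c=cv2.connectedComponentsWithStats(m)
    return [(c[i]+[u0,v0],st[i]) for i in range(1,k) if st[i][4]>=mn]
GR=((45,90,30),(85,255,255));OR=((3,140,80),(18,255,255));BL=((105,120,40),(125,255,255))
E
python3 - <<'E'
from det import *
p=prj("top",[365,-150,94])[0].round().astype(int);print(p)
b=(p[0]-35,p[1]-40,p[0]+35,p[1]+45)
for c,s in blobs("top",b,*GR): print('g',c.round(1),s[4],unp("top",c,92).round(1))
for c,s in blobs("top",b,*OR): print('o',c.round(1),s,unp("top",c,137).round(1))
p=prj("scene",[365,-150,94])[0].round().astype(int);b=(p[0]-35,p[1]-40,p[0]+35,p[1]+45)
for c,s in blobs("scene",b,*GR): print('gs',c.round(1),s[4],unp("scene",c,92).round(1))
for c,s in blobs("top",(220,110,330,290),*BL,mn=15): print('blue',c.round(1),s,unp("top",c,248).round(1))
E
```

```text
[330 261]
o [331.1 260.4] [35 36  3  7 16] [ 366.2 -148.4  137. ]
gs [324.2 176.8] 13 [ 338.4 -159.4   92. ]
gs [329.5 174.2] 10 [ 317.  -164.1   92. ]
gs [304.7 186.3] 46 [ 415.4 -144.    92. ]
gs [308.6 181.4] 21 [ 395.2 -159.3   92. ]
gs [333.  181.3] 22 [ 319.2 -131.    92. ]
gs [327.3 183.3] 23 [ 340.5 -129.7   92. ]
gs [312.2 187.6] 25 [ 394.2 -130.2   92. ]
blue [235.4 186.4] [15 69  2 16 26] [576.6 131.1 248. ]
```

Orange grip at (366,-149) and caps agree; the rack's yaw is about 0, so the black grip is near (285,-149.5).

```bash
python3 -m inch '[[[-0.834,-0.366,0,0,0,0],[-0.834,-0.366,0,0,0,0],[-0.834,-0.366,0,0,0,0],[-0.834,-0.366,0,0,0,0],[-0.834,-0.366,0,0,0,0],[-0.834,-0.366,0,0,0,0]]]'
python3 -m inch '[[[-0.834,-0.366,0,0,0,0.25],[-0.834,-0.366,0,0,0,0.25],[-0.834,-0.366,0,0,0,0.25],[-0.834,-0.366,0,0,0,0.25],[-0.834,-0.366,0,0,0,0.25],[-0.834,-0.366,0,0,0,0.25],[-0.834,-0.366,0,0,0,0.25]]]'
python3 -m inch '[[[0,0,0,0,0,0.239],[0,0,0,0,0,0.239],[0,0,0,0,0,0.239],[0,0,0,0,0,0.239],[0,0,0,0,0,0.239],[0,0,0,0,0,0.239],[0,0,0,0,0,0.239],[0,0,0,0,0,0.239]]]'
python3 -c "
from h import *
rows([285,-149.5,42],0)"
```

```text
clock: 18.68
eef_pos: [360.8, 11.6, 290.9]
tcp_rot: [-3.14, 0.001, 1.532]
contact_force: [-0.2, -0.5, -0.4]
opening: 0.601
grasp_force: 0.0
clock: 19.27
eef_pos: [283.4, -150.8, 291.2]
tcp_rot: [-3.14, 0.0, 0.739]
contact_force: [-0.1, 0.6, 0.3]
opening: 0.604
grasp_force: 0.0
clock: 19.93
eef_pos: [284.0, -149.8, 291.3]
tcp_rot: [-3.141, 0.001, 0.003]
contact_force: [-0.4, -0.5, -0.6]
opening: 0.601
grasp_force: 0.0
pos [ 284.  -149.8  291.3] rot [-3.141e+00  1.000e-03  3.000e-03] t 19.93
shift [ 6.000e-03 -1.000e-03  1.246e+00] turn [-0.     0.     0.001]
```

```bash
python3 -m inch '[[[0.006,0,0.15,0,0,0],[0.006,0,0.3,0,0,0],[0.006,0,0.5,0,0,0],[0.006,0,0.7,0,0,0],[0.006,0,0.85,0,0,0],[0.006,0,0.9,0,0,0],[0.006,0,0.9,0,0,0]]]'
python3 -m inch '[[[0,0,0.08,0,0,0],[0,0,0.16,0,0,0],[0,0,0.24,0,0,0],[0,0,0.3,0,0,0],[0,0,0.34,0,0,0],[0,0,0.34,0,0,0],[0,0,0.34,0,0,0]]]'
```

```text
clock: 20.52
eef_pos: [282.9, -148.8, 109.2]
tcp_rot: [-3.139, 0.005, 0.003]
contact_force: [-0.3, 0.2, -0.9]
opening: 0.601
grasp_force: 0.0
clock: 21.1
eef_pos: [285.5, -150.3, 44.3]
tcp_rot: [3.141, -0.0, 0.001]
contact_force: [-0.5, 0.3, -0.4]
opening: 0.601
grasp_force: 0.0
```

```bash
python3 -m inch '[[[0,0,0,0,0,0],[0,0,0,0,0,0],[0,0,0,0,0,0],[0,0,0,0,0,0],[0,0,0,0,0,0],[0,0,0,0,0,0]]]' -1 100
```

```text
clock: 21.6
eef_pos: [285.5, -150.3, 44.6]
tcp_rot: [3.141, -0.001, -0.001]
contact_force: [-1.8, 2.2, 13.9]
opening: 0.119
grasp_force: 98.2
```

```bash
python3 -m inch '[[[0,0,-0.05,0,0,0],[0,0,-0.12,0,0,0],[0,0,-0.2,0,0,0],[0,0,-0.3,0,0,0],[0,0,-0.4,0,0,0],[0,0,-0.5,0,0,0],[0,0,-0.5,0,0,0]]]'
python3 -m inch '[[[0,-0.1,0,0,0,0],[0,-0.25,0,0,0,0],[0,-0.4,0,0,0,0],[0,-0.55,0,0,0,0],[0,-0.7,0,0,0,0],[0,-0.85,0,0,0,0],[0,-0.92,0,0,0,0],[0,-0.94,0,0,0,0]]]'
python3 -m inch '[[[0.05,0,0,0,0,0],[0.15,0,0,0,0,0],[0.25,0,0,0,0,0],[0.3,0,0,0,0,0],[0.3,0,0,0,0,0]]]'
python3 - <<'E'
from det import *
RD=((0,60,40),(8,255,255));RD2=((170,60,40),(180,255,255))
for z in(1,):
  P=[622+76,37.5,108];print(prj("top",P),prj("scene",P))
for n in("top","scene"):
  p=prj(n,P)[0].round().astype(int);f=r.grab_frame(n).astype(int)
  g=f[p[1]-7:p[1]+8,p[0]-7:p[0]+8];w=g[...,0]-(g[...,1]+g[...,2])/2
  print(n,p);print((w).astype(int))
s=r.sense();b=(230,150,330,290)
for c,t in blobs("top",b,*GR,mn=3): print('g',c.round(1),t[4],unp("top",c,92+100).round(1))
for c,t in blobs("top",b,*OR,mn=3): print('o',c.round(1),t,unp("top",c,137+100).round(1))
for c,t in blobs("scene",(250,180,400,300),*GR,mn=4): print('gs',c.round(1),t[4],unp("scene",c,92+100).round(1))
E
```

```text
clock: 22.18
eef_pos: [286.7, -151.1, 146.8]
tcp_rot: [3.139, -0.005, -0.001]
contact_force: [0.4, -0.9, -1.5]
opening: 0.117
grasp_force: 97.8
clock: 22.85
eef_pos: [284.5, 39.7, 143.1]
tcp_rot: [-3.141, 0.001, 0.002]
contact_force: [0.2, 0.2, -2.9]
opening: 0.116
grasp_force: 98.2
clock: 23.27
eef_pos: [347.7, 36.9, 143.7]
tcp_rot: [3.141, -0.001, -0.003]
contact_force: [0.1, 0.2, -1.9]
opening: 0.116
grasp_force: 98.1
[[269.56668368 156.582728  ]] [[236.63861053 254.66383289]]
top [270 157]
[[ 0  0  0  0  0  0  0  1  0  1  0  1  1  0  0]
 [ 0  0  0  0  0  0  1  0  0  0  0  0  0  0  0]
 [ 0  0  0  0  0  0  0  0  1  1  0  0  0  0  0]
 [ 0  0  0  0  1  0  1  0  0  0  0  0  0  0  0]
 [ 0  0  0  0  1  3  3  2  0  0  0  0  1  0  0]
 [ 0  0  0  1  4  6  7  5  2  0  1 -1  0  0  0]
 [ 0  1  1  2  5  8 10  7  3  1  0  0  0  0  0]
 [ 1  0  1  2  5  9 10  7  3  1  0  0  0  0  0]
 [ 0  0  0  1  3  6  6  6  2  1  1  0  0  0  1]
 [ 0  1  1  0  1  2  3  2  1  0  1  0  0  0  0]
 [ 0  0  0  0  0  1  1  1  0  0  0  0  0  0  0]
 [ 0  1  0  0  0  0  0  0  0  0  0  1  0  0  0]
 [ 0  0  0  0  0  0  0  0
[... 841 characters left out ...]
2  1  1  3  1]]
g [264.3 224. ] 7 [473.4  51.2 192. ]
g [274.5 224. ] 6 [473.1  21.1 192. ]
g [264.3 231. ] 7 [452.7  51.3 192. ]
g [274.5 231. ] 6 [452.4  21.2 192. ]
o [268.9 239.2] [38 85  3  9 23] [425.1  36.2 237. ]
gs [340.1 203.1] 30 [379.4  28.4 192. ]
gs [334.3 205.7] 15 [398.5  31.  192. ]
gs [316.  210.5] 36 [454.   28.6 192. ]
gs [309.2 212.6] 33 [474.9  28.6 192. ]
gs [344.7 210.8] 33 [378.7  57.8 192. ]
gs [337.8 212.9] 32 [400.2  58.  192. ]
gs [320.2 218.5] 35 [454.   58.2 192. ]
gs [313.2 220.5] 33 [475.   57.8 192. ]
gs [350.1 290.6] 24 [471.9 283.8 192. ]
gs [328.4 297.1] 17 [528.4 280.9 192. ]
gs [333.3 295.8] 16 [515.9 282.  192. ]
gs [352.3 297.4] 27 [474.8 301.9 192. ]
```

The roller shows in both cameras within about 1 px of its predicted place, so the hatch pose is confirmed. The rack hangs level and straight at y≈36. I lower slightly to clear the lintel and go in to about 20 mm short.

```bash
python3 -m inch '[[[0,-0.01,0.03,0,0,0],[0.05,-0.01,0.055,0,0,0],[0.12,-0.01,0.055,0,0,0],[0.2,-0.01,0.055,0,0,0],[0.28,-0.01,0.055,0,0,0],[0.36,-0.01,0.055,0,0,0],[0.4,-0.01,0.055,0,0,0],[0.4,-0.01,0.055,0,0,0]]]'
python3 -m inch '[[[0.05,0,0,0,0,0],[0.12,0,0,0,0,0],[0.2,0,0,0,0,0],[0.28,0,0,0,0,0],[0.36,0,0,0,0,0],[0.45,0,0,0,0,0],[0.5,0,0,0,0,0],[0.5,0,0,0,0,0]]]'
cat > roll.py <<'E'
from det import *
s=r.sense();print('tcp',s['eef_pos'].round(1),s['tcp_rot'].round(3),'F',s['contact_force'].round(1),'t',round(s['clock'],1))
for n,(u,v),b in(("top",(269,155),0),("scene",(236,255),-7)):
    f=r.grab_frame(n).astype(float);g=f[v-9:v+8,u-9:u+8] if n=="top" else f[v-8:v+8,u-9:u+7]
    w=np.clip(g[...,0]-(g[...,1]+g[...,2])/2-(2 if n=="top" else 3),0,None)
    k,_,st,c=cv2.connectedComponentsWithStats((w>0).astype(np.uint8))
    yy,xx=np.mgrid[:w.shape[0],:w.shape[1]];m=w
    print(n,'roller',(m*xx).sum()/m.sum()+u-9,(m*yy).sum()/m.sum()+v-(9 if n=="top" else 8),'sum',m.sum(),st[1:,4])
E
python3 roll.py
```

```text
clock: 24.18
eef_pos: [427.2, 39.9, 132.8]
tcp_rot: [-3.142, -0.001, -0.001]
contact_force: [-1.3, 0.9, -1.8]
opening: 0.116
grasp_force: 98.1
clock: 24.85
eef_pos: [526.9, 39.6, 132.8]
tcp_rot: [-3.142, -0.001, -0.001]
contact_force: [0.8, 0.4, -2.5]
opening: 0.118
grasp_force: 98.2
tcp [526.9  39.6 132.8] [-3.142e+00 -1.000e-03 -1.000e-03] F [ 0.8  0.4 -2.5] t 24.9
top roller 268.78181818181815 156.54545454545453 sum 82.5 [24]
scene roller 237.59375 254.89999999999998 sum 80.0 [16]
```

```bash
python3 -m inch '[[[0,0,0.01,0,0,0],[0,0,0.02,0,0,0],[0,0,0.03,0,0,0],[0,0,0.03,0,0,0],[0,0,0.03,0,0,0]]]'
python3 -m inch '[[[0,0,0.005,0,0,0],[0,0,0.01,0,0,0],[0,0,0.01,0,0,0]]]'; python3 roll.py
```

```text
clock: 25.37
eef_pos: [524.8, 39.6, 126.6]
tcp_rot: [3.142, 0.0, -0.001]
contact_force: [0.9, 0.9, -1.7]
opening: 0.119
grasp_force: 98.2
clock: 25.62
eef_pos: [525.2, 39.6, 124.8]
tcp_rot: [-3.142, -0.0, -0.001]
contact_force: [-1.5, -0.5, -0.2]
opening: 0.112
grasp_force: 98.5
tcp [525.2  39.6 124.8] [-3.142e+00 -0.000e+00 -1.000e-03] F [-1.5 -0.5 -0.2] t 25.6
top roller 268.88157894736844 156.4934210526316 sum 76.0 [23]
scene roller 237.43478260869566 255.00621118012424 sum 80.5 [16  2]
```

```bash
python3 -m inch '[[[0.03,0,0.003,0,0,0],[0.06,0,0.003,0,0,0],[0.09,0,0.003,0,0,0],[0.1,0,0.003,0,0,0],[0.1,0,0.003,0,0,0],[0.1,0,0.003,0,0,0]]]'; python3 roll.py
python3 -m inch '[[[0.01,0,0,0,0,0],[0.02,0,0,0,0,0],[0.02,0,0,0,0,0],[0.02,0,0,0,0,0]]]'; python3 roll.py
```

```text
clock: 26.22
eef_pos: [545.7, 39.6, 124.6]
tcp_rot: [-3.142, -0.001, -0.001]
contact_force: [-3.4, -0.2, 4.8]
opening: 0.115
grasp_force: 99.4
tcp [545.7  39.6 124.6] [-3.142e+00 -1.000e-03 -1.000e-03] F [-3.4 -0.2  4.8] t 26.2
top roller 268.9948979591837 160.94897959183675 sum 196.0 [ 8 46]
scene roller 237.10204081632654 254.64625850340138 sum 73.5 [14  1]
clock: 26.65
eef_pos: [548.5, 39.5, 124.6]
tcp_rot: [3.142, 0.002, -0.001]
contact_force: [-9.4, 1.1, 10.5]
opening: 0.113
grasp_force: 99.9
tcp [548.5  39.5 124.6] [ 3.142e+00  2.000e-03 -1.000e-03] F [-9.4  1.1 10.5] t 26.6
top roller 268.63352272727275 160.31676136363637 sum 352.0 [13 76]
scene roller 236.0379746835443 254.63291139240505 sum 79.0 [14  1]
```

```bash
cat > roll2.py <<'E'
from det import *
s=r.sense();print('tcp',s['eef_pos'].round(1),s['tcp_rot'].round(4),'F',s['contact_force'].round(1),'M',s['wrist_torque'].round(2),'t',round(s['clock'],1))
f=r.grab_frame("top").astype(float)[146:162,260:279];w=np.clip(f[...,0]-(f[...,1]+f[...,2])/2,0,99).astype(int);print(w)
f=r.grab_frame("scene").astype(float)[246:264,226:246];w=np.clip(f[...,0]-(f[...,1]+f[...,2])/2,-9,99).astype(int);print(w)
E
python3 -m inch '[[[0,0,-0.005,0,0,0],[0,0,-0.005,0,0,0],[0,0,-0.005,0,0,0]]]'; python3 roll2.py
python3 - <<'E'
from det import *
for n,b in(("top",(230,150,330,290)),("scene",(200,180,330,300))):
  for c,t in blobs(n,b,*GR,mn=3): print(n,'g',c.round(1),t[4],unp(n,c,80+(92 if n=="top" else 85)).round(1))
  for c,t in blobs(n,b,*OR,mn=5): print(n,'o',c.round(1),t,unp(n,c,217).round(1))
E
```

```text
clock: 27.0
eef_pos: [549.5, 39.5, 125.0]
tcp_rot: [3.142, -0.0, -0.001]
contact_force: [-1.1, -0.5, -0.8]
opening: 0.117
grasp_force: 98.3
tcp [549.5  39.5 125. ] [ 3.1416e+00 -3.0000e-04 -1.4000e-03] F [-1.1 -0.5 -0.8] M [-0.03  0.16  0.01] t 27.0
[[0 0 1 0 0 1 1 0 0 0 0 0 0 0 1 0 0 0 0]
 [0 0 0 1 0 1 0 1 0 0 0 0 0 1 0 0 0 0 0]
 [0 1 0 0 0 0 0 1 0 0 0 1 1 0 0 0 0 1 1]
 [0 0 1 0 0 0 0 0 0 0 0 0 0 0 0 0 0 0 0]
 [0 0 0 0 0 0 0 0 0 0 1 1 0 0 0 0 0 0 1]
 [0 0 1 0 0 0 0 0 0 0 0 0 0 0 0 1 0 0 0]
 [1 0 0 0 0 0 0 1 1 1 1 0 0 0 0 0 0 1 0]
 [1 0 0 0 0 0 1 1 3 3 3 2 0 0 1 0 0 0 0]
 [0 0 0 0 0 0 0 2 4 6 5 2 0 0 0 0 0 1 0]
 [0 0 0 0 0 0 0 2 3 4 4 2 0 0 0 0 0 0 0]
 [0 0 0 0 0 0 0 0 1 2 1 0 0 0 0 0 0 0 1]
 [0 0 0 0 0 0 0 0 0 2 0 0 0 0 0 0 1 2 3]
 [1 1 0 0 0 0 2 3 3 3 3 2 3 3 2 3 4 4 4]
 [4 3 3 3 4 4 5 5 6 5 5 6 6 6 6 6 6 6 6]
 [6 5 6 6 6 6 7 7 7 6 6 7 6 8 7 8 7 7 6]
 [8 7 8 7 8 8 7 7 8 8 8 7 7 8 8 7 8 8 7]]
[[-7 -7 -7 -7 -7 -8 -7 -7 -7 -9 -6 -7 -7 -6 -8 -9 -9 -9 -9 -9]
 [-8 -7 -7 -7 -8 -7 -8 -8 -7 -8 -7 -6 -7 -6 -8 -9 -9 -9 -9 -9]
 [-7 -7 -6 -7 -6 -7 -8 -7 -7 -7 -7 -7 -7 -7 -6 -9 -9 -9 -9 -9]
 [-8
[... 463 characters left out ...]
 1  8 10  9  1 -7 -7 -7 -7 -7 -7 -8]
 [ 2 -2 -7 -8 -7 -8 -7 -8 -1  2  0  7 -1 -7 -7 -6 -8 -7 -7 -7]
 [ 1  3 -6 -9 -7 -7 -7 -7 -8 -9 -4 -7 -9 -7 -8 -8 -7 -8 -8 -9]
 [ 1  2 -1 -6 -8 -6 -8 -8 -8 -8 -8 -8 -7 -8 -7 -7 -8 -6 -6 -2]
 [ 1  1 -2 -7 -7 -8 -8 -8 -8 -8 -8 -7 -8 -7 -7 -6 -2 -2  1  2]
 [ 2  2  3 -5 -9 -8 -7 -7 -8 -8 -8 -7 -6 -2 -2  2  2  2  1  2]
 [ 2  3  2 -1 -7 -8 -8 -7 -7 -6 -2 -1  2  2  1  0  1  1  1  1]
 [ 2  2  1 -2 -6 -7 -5 -2 -1  2  2  2  2  2  1  0  2  3  1  0]]
scene g [273.2 228. ] 32 [581.3  24.7 165. ]
scene g [267.  229.1] 17 [598.9  22.3 165. ]
scene g [276.9 236.4] 33 [581.  55. 165.]
scene g [270.4 237.9] 16 [599.6  53.3 165. ]
scene g [328.1 297.1] 14 [522.2 270.2 165. ]
```

```bash
cat > roll3.py <<'E'
from det import *
s=r.sense();print('tcp',s['eef_pos'].round(1),'F',s['contact_force'].round(1),'t',round(s['clock'],1))
f=r.grab_frame("scene").astype(float)[250:261,230:243];w=np.clip(f[...,0]-(f[...,1]+f[...,2])/2+5,0,99)
w[:,:1]=0;w[9:]=0
yy,xx=np.mgrid[:w.shape[0],:w.shape[1]];print('scene',230+(w*xx).sum()/w.sum(),250+(w*yy).sum()/w.sum(),w.sum())
f=r.grab_frame("top").astype(float)[146:158,263:276];w=np.clip(f[...,0]-(f[...,1]+f[...,2])/2-1,0,99);print(w.sum(1),w.argmax(0).max())
a=cv2.imread("pics/scene0.png")[250:261,230:243,::-1].astype(float);w=np.clip(a[...,0]-(a[...,1]+a[...,2])/2+5,0,99);w[9:]=0
print('orig',230+(w*xx).sum()/w.sum(),250+(w*yy).sum()/w.sum(),w.sum())
a=cv2.imread("pics/top0.png")[146:162,263:276,::-1].astype(float);w=np.clip(a[...,0]-(a[...,1]+a[...,2])/2-1,0,99);print(w.sum(1))
E
python3 - <<'E'
from h import *
for d in(0,5,10): print(prj("scene",[697+d,39,108]),prj("top",[697+d,39,108]), prj("scene",[697+d,39,108+d*.5]))
E
python3 roll3.py; python3 -m inch '[[[0.01,0,0,0,0,0],[0.02,0,0,0,0,0],[0.02,0,0,0,0,0],[0.02,0,0,0,0,0]]]'; python3 roll3.py
```

```text
[[237.12318518 254.98398903]] [[269.09801681 156.89429519]] [[237.12318518 254.98398903]]
[[235.43023252 255.51864207]] [[269.09031622 155.36339184]] [[235.33464686 255.06904758]]
[[233.7341672  256.05427812]] [[269.08262223 153.83379984]] [[233.53637786 255.15456889]]
tcp [549.4  39.6 125.1] F [ 0.2 -0.1 -2.3] t 27.3
scene 235.84100418410043 254.8807531380753 239.0
[ 0.   0.   0.   0.   0.   0.   0.   9.  15.5 10.   1.   0.5] 8
orig 237.57437070938215 255.02059496567506 218.5
[ 0.   0.   0.   0.   0.   0.   0.   0.   4.5 17.  28.5 27.5 19.   5.5
  0.   0. ]
clock: 27.73
eef_pos: [553.4, 39.5, 125.1]
tcp_rot: [-3.142, -0.0, -0.001]
contact_force: [-0.3, 0.8, -1.6]
opening: 0.119
grasp_force: 98.2
tcp [553.4  39.5 125.1] F [-0.3  0.8 -1.6] t 27.7
scene 234.4051724137931 255.08836206896552 232.0
[ 0.   0.   0.   0.   0.   2.  10.5 14.5  6.5  1.5  8.5 44.5] 11
orig 237.57437070938215 255.02059496567506 218.5
[ 0.   0.   0.   0.   0.   0.   0.   0.   4.5 17.  28.5 27.5 19.   5.5
  0.   0. ]
```

Roller deflection reads about 9.3 mm in the scene view and 8.6 mm in the top view; 10 mm is flush. I add 0.8 mm, settle the weight and release.

```bash
python3 -m inch '[[[0.004,0,0,0,0,0],[0.004,0,0.002,0,0,0],[0.004,0,0.004,0,0,0],[0.004,0,0.004,0,0,0]]]'; python3 roll3.py | head -2
python3 -m inch '[[[0,0,0,0,0,0],[0,0,0,0,0,0],[0,0,0,0,0,0],[0,0,0,0,0,0],[0,0,0,0,0,0]]]' 0; python3 roll3.py | head -3
```

```text
clock: 28.17
eef_pos: [554.0, 39.6, 124.6]
tcp_rot: [-3.141, -0.0, -0.001]
contact_force: [-2.5, 1.2, 2.8]
opening: 0.12
grasp_force: 99.0
tcp [554.   39.6 124.6] F [-2.5  1.2  2.8] t 28.2
scene 234.12554112554113 255.03463203463204 231.0
clock: 28.68
eef_pos: [554.1, 39.5, 124.3]
tcp_rot: [3.142, -0.0, -0.001]
contact_force: [-0.1, 0.5, 0.4]
opening: 0.5
grasp_force: 0.0
tcp [554.1  39.5 124.3] F [-0.1  0.5  0.4] t 28.7
scene 234.21304347826086 255.07608695652175 230.0
[ 0.   0.   0.   0.   0.   2.  10.5 14.   6.   0.  19.  55. ] 11
```

```bash
python3 -m inch '[[[0,0,-0.05,0,0,0],[0,0,-0.15,0,0,0],[0,0,-0.3,0,0,0],[0,0,-0.45,0,0,0],[0,0,-0.6,0,0,0],[0,0,-0.6,0,0,0]]]'
python3 -m inch '[[[-0.2,0,0,0,0,0],[-0.4,0.2,0,0,0,0],[-0.6,0.4,0,0,0,0],[-0.8,0.6,0,0,0,0],[-1,0.8,0,0,0,0],[-1,0.8,0,0,0,0],[-1,0.8,0,0,0,0],[-1,0.8,0,0,0,0]]]'
python3 roll3.py
python3 - <<'E'
from det import *
for n,b in(("top",(230,150,330,290)),("scene",(200,180,330,300))):
  for c,t in blobs(n,b,*GR,mn=3): print(n,'g',c.round(1),t[4],unp(n,c,80+(92 if n=="top" else 85)).round(1))
  for c,t in blobs(n,b,*OR,mn=5): print(n,'o',c.round(1),t,unp(n,c,217).round(1))
  for c,t in blobs(n,b,*BL,mn=10): print(n,'blue',c.round(1),t,unp(n,c,248).round(1))
f=r.grab_frame("top")
v=[int(x) for x in prj("top",[[560,38,80],[500,38,80]])[:,1]];u=[int(round(prj("top",[537,y,80])[0,0])) for y in(55,38,20,100,-10)]
print(v,u);print(f[v[0]-6:v[1]+1][:,u].mean(2).astype(int).T, v[0]-6, prj("top",[537.3,38,80]))
E
```

```text
clock: 29.28
eef_pos: [557.3, 39.8, 251.3]
tcp_rot: [-3.141, -0.01, -0.001]
contact_force: [1.8, 0.3, 0.1]
opening: 0.497
grasp_force: 0.0
clock: 29.95
eef_pos: [351.1, -122.0, 244.7]
tcp_rot: [3.141, 0.0, -0.004]
contact_force: [0.5, -0.0, 0.5]
opening: 0.498
grasp_force: 0.0
tcp [ 351.1 -122.   244.7] F [ 0.5 -0.   0.5] t 29.9
scene 234.210989010989 255.07472527472527 227.5
[ 0.  0.  0.  0.  0.  2. 11. 11.  4.  0.  0.  0.] 7
orig 237.57437070938215 255.02059496567506 218.5
[ 0.   0.   0.   0.   0.   0.   0.   0.   4.5 17.  28.5 27.5 19.   5.5
  0.   0. ]
top g [263.3 187. ] 7 [588.   54.8 172. ]
top g [273.3 187. ] 7 [587.6  24.5 172. ]
top blue [235.  196.3] [ 5 36  2 22 23] [548.  131.9 248. ]
top blue [234.1 220.6] [ 4 65  2 13 14] [477.9 134.4 248. ]
scene g [271.8 228.3] 33 [585.2  24.4 165. ]
scene g [265.7 228.6] 7 [601.7  19.2 165. ]
scene g [275.1 236.7] 30 [585.9  54.1 165. ]
scene g [269.3 237.3] 7 [601.7  50.4 165. ]
scene g [328.1 297.1] 14 [522.2 270.2 165. ]
scene o [291.6 203.2] [ 85  16  15  13 114] [516.2  -1.8 217. ]
scene blue [305.7 251.9] [  79   49   51   48 1602] [546.6 174.3 248. ]
scene blue [278.6 284.5] [ 78 101   2   8  11] [638.2 233.8 248. ]
[200, 219] [265, 270, 276, 251, 285]
[[ 80  65  55  59  68  74  85 103 113 115 117 119 118 109  88  77  78  79
   79  78  79  80  90 107 116 118]
 [ 66  47  37  36  35  35  36  35  35  34  36  41  56  72  75  75  76  78
   78  78  78  79  82  94 109 117]
 [ 76  65  54  53  54  55  59  64  67  64  61  59  57  57  63  71  77  78
   78  78  78  78  80  89 105 114]
 [ 58  62  61  57  52  51  51  50  50  51  50  51  50  50  54  64  72  74
   75  76  76  75  76  76  75  76]
 [ 87  91  88  82  74  70  73  76  76  75  75  75  76  73  70  74  78  80
   79  79  80  85  95 106 110 112]] 194 [[269.97394203 207.7091484 ]]
```

The rear caps put the rack's middle at x 636 (home 637), y about 39.6. Its base end and the ledge edge both fall on image row about 208. The roller reads 9.9 mm (switch about 0.23 rad), the door strip lies along y≈133 (wide open), and the arm is clear. I hand in.

```bash
python3 -c "
from rig import r
print(r.sign_off())"
```

```text
the job is handed in; nothing more can be done
None
```

The job is handed in at about 30 s: by my last camera and force readings, the rack is home and flush with the ledge edge, the switch is clicked (about 0.23 rad), the upper half is open about a right angle, and nothing touches the robot; I did not measure the bolt, the lower half or the bystanders' final positions.

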